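# Tighten a pressure vessel's lid nut with a ratchet ring spanner

## Robot

A 6-joint arm with a two-finger parallel gripper is mounted at the origin on the work surface. World frame = base frame: x ahead of the robot, y to its left, z up, the work surface at z = 0. Lengths are in m, angles in rad, forces in N, time in s.
With the tool pointing down it reaches from about 0.25 to 0.775 m from the base axis. Payload 4 kg.
Tool frame: the origin (TCP) lies on the centre line of the jaws, within the pads' length; the fingertips stand 25 mm ahead of it and the grasp point (between the pads) lies 6 mm ahead of it; x points along the fingers, y is the direction in which the jaws open and shut, and the axes are right-handed (so a half turn about x gives the same grasp; the last joint's range is limited). The gripper opens to 85 mm and grips with 20 to 120 N. Pads are 22 mm wide; open, the fingers measure 114 mm over their backs; the gripper's body (76 mm by 85 mm) begins 54 mm behind the grasp point. The pads swing forward as they close: fully open they stand 13 mm farther back than shut.
Start: joints at [-1.248, 0.087, 1.371, -0, 1.684, -0.103], TCP at [0.227, -0.501, 0.228] pointing down, gripper open.
Joint ranges: [-3.1, 3.1], [-0.76, 2.03], [0.27, 2.55], [-1.08, 4.22], [0.17, 2.65], [-2.57, 2.57]. Speed limits (rad/s): [2.79, 2.79, 3.14, 3.14, 3.14, 3.14].

## Interface

Orientations are given as a rotation vector (axis times angle).
In Python, from station import ctrl gives the robot as it stands.
- The arm moves only by the tool send_rows, never from a script. Its argument "rows" is text: rows parted by semicolons, each of 5 numbers parted by spaces: the opening, from 0 (shut) to 1 (fully open), then the shift along the tool's x, y, z in units of 30 mm (1.0 is 30 mm), then the turn about the tool's x in rad. In form: jaw dx dy dz spin; .... A call has 1 to 20 rows; each row shifts and turns the commanded pose from where the row before left it, along the tool's axes as they then stand; what a row does not reach is not made up. A row lasts 1/12 s, in which the tool goes at most 41.7 mm and 7.16 degrees, less where a joint would pass 70% of its speed; a pose out of reach is approached as far as the arm can. A call is refused whole if a number of a shift passes 1 or a number of a turn 0.125, either way. A call with a gripper value outside its range is refused whole. The fingers move at their own pace and stop on an object; "force" is the grip in N (left out, the last holds). Time passes only in rows, so rows that do not move let the fingers close. It gives the time, the measured TCP pose, the force and the opening at its end, in the units of the state.
- ctrl.sense(): the state, without advancing time (a new reading comes with each control period).
- ctrl.read_camera(name): name is "side" or "top" or "wrist"; returns the picture (480x640x3 uint8, red, green, blue); there is no depth.
- ctrl.calibration(name): a dict with "vertical_fov" (degrees; the focal length in pixels is half the picture's height over the tangent of half this angle, whatever the lens; pixels are square), "cx", "cy" (the principal point, pixels), "eye" and "orientation" of the camera in the world. Camera axes: x right, y down, z forward; pixel columns grow to the right and rows downward; lengths in m; the calibration is good to about 2 mm. A picture is of the moment at which its call begins: read the wrist's pose just before it. calibration takes no time and is no camera call; for the wrist camera it gives the pose at the moment of the call.
- ctrl.hand_in(): hands the job in, once; it reports no verdict.
Trained networks look in the newest picture that a camera, given by its name, has taken for a name from the list of things; names that differ only in an ending like _2 or _b are one class to them, and where a whole thing is asked for, a point or a joint stands for the part that bears it (a point fixed in the world has none). Each returns a list of dicts, best first, with "p" (0 to 1); they miss things now and then, are a little off and sometimes report something else, mostly with a low value. They report only what shows in the picture. A call takes as long as a camera call. They do not tell look-alikes from the thing itself.
- ctrl.find_in(thing, camera): "extent" ([left, top, right, bottom] as shares, 0 to 1, of the picture: columns of its width, rows of its height, round what is visible of it).
- ctrl.trace(thing, camera): "pixels" (480x640 bool, what is visible of it) and "extent" ([left, top, right, bottom] as shares, 0 to 1, of the picture: columns of its width, rows of its height, round what is visible of it).
- ctrl.landmark_of(thing, camera): "xy" ([column, row] as shares, 0 to 1, of the picture: columns of its width, rows of its height: a listed point, or the origin of a listed thing).
The state is a dict: "clock": time; "joints": joint angles; "dq": joint speeds; "joint_torque": joint torques, N m; "ee_pos": TCP position; "orientation": TCP orientation; "ft_force": force on the tool from outside, world axes, zero at the start; "moment": the same for the moment, N m; "finger_gap": opening from 0.0 (shut) to 1.0 (fully open).
Only numpy, scipy, OpenCV 4.12 (cv2) and the standard library are available. Lean on these libraries where they do the work, as an engineer would, in place of code of your own. Each camera call takes 0.05 s, during which the arm holds its last target. There are 200 camera calls.

## Task

Take the ratchet ring spanner from its mat, set its ring gently down over the brass nut on the pressure vessel's lid, and tighten the nut clockwise with back-and-forth strokes, leaving the spanner on the nut until you feel it come up firm; stop there, do not overtighten it. Then lay the spanner flat back on its mat and let go, leaving everything else as it was.

Things in the scene. Friction and masses are not known exactly. Their poses are not given: they have to be found in the camera images.
- wrench_grip (a point): Middle of the blue sleeve on the handle of the ratchet ring spanner (see wrench), 22 mm above the spanner's underside, 115 mm from the ring's axis. x along the handle towards the ring, z up. The sleeve is 85 mm long, 17 mm wide, 19 mm high: pinch its sides from above, firmly (80 N or more). A steel foot on its far end reaches 198 mm from the ring's axis and down to the underside.
- wrench_eye (a point): Centre of the spanner's ring, at its underside, on the turning axis. The ring is 70 mm across and 25 mm high with an open bore with six ribs that fit between the nut's lobes with 1 mm play all round; the ribs start 1 mm above the underside, 7.5 mm high. How the ribs stand to the handle is unknown and differs each time: turn it clockwise, up to 60 degrees, under a light press (about 5 N) until it drops on.
- wrench: The whole ratchet ring spanner (about 0.42 kg), steel with a blue sleeve, lying flat on the mat; origin as wrench_eye, handle along its -x. The bore ratchets in the ring: swung clockwise (seen from above) the handle drives the bore; swung anticlockwise it clicks freely back, a click every 12 degrees. With play and clicks up to 25 degrees of each stroke are lost.
- nut_top (a point): Top of the brass six-lobed dome nut on the vessel's lid, on its axis. 34.6 mm across its lobes, which are 7 mm wide and 10 mm high, the upper 2 mm chamfered; dome 25 mm across; 17 mm high in all. The washer at its foot, 60 mm across, lies 17.5 mm below this point; the seated spanner's underside rests on it. The frame turns with the nut; lobes lie on its x axis and every 60 degrees on.
- nut (a joint): Turn of the nut on its stud, rad, growing clockwise seen from above (tightening); starts at 0 to 0.4. Its drag of about 0.6 N m (up to 5 N across the handle at the blue sleeve) holds it where it is left. At 1.9 it is home and turns no further; from there only the stud twists (see stud).
- stud (a joint): Elastic twist of the stud that carries the nut, rad, clockwise: a spring of 10 N m per rad, 0 when nobody pulls, about 0.06 while the nut turns against its drag. With the nut home it shows how firm the nut is: firm from 0.9 to 1.6 N m (0.09 to 0.16 rad), overtightened past 2.0 N m. The torque is the side force at the handle times its distance from the axis, plus the hand's own twist.
- vessel_front (a point): Point on the rim of the lid of the fixed steel pressure vessel (112 mm high, lid 164 mm across), at the lid's top face, in the middle of the open sector in which the handle swings, 82 mm from the nut's axis. x points to the nut's axis, z up. A red-knobbed valve and a gauge stand on the lid 69 degrees either side, 65 mm from the axis, 44 mm high, 30 mm across: the handle can swing 45 degrees each way.
- mat: Tool mat, green edge and light grey middle, fixed, 300 mm along its x, 150 mm along its y, 4 mm thick; origin at the centre of its underside (on the bench). The spanner starts on it with the handle roughly along the mat's -x, the ring about 75 mm from the mat's centre towards +x.
- rack: Yellow tube rack, 75 x 130 x 45 mm, loose. Bystander, to be left alone; origin at the centre of its underside.
- tipbox: Turquoise open pipette-tip box, 85 x 120 x 50 mm, loose. Bystander, to be left alone; origin at the centre of its underside.
- purplebox: Purple storage box, 100 x 130 x 75 mm, loose. Bystander, to be left alone; origin at the centre of its underside.
- reagent: White reagent bottle with a red cap, 72 mm across, 130 mm high, loose. Bystander, to be left alone; origin at the centre of its underside.
- buffer: Clear jar with a blue cap, 60 mm across, 120 mm high, loose. Bystander, to be left alone; origin at the centre of its underside.
- sparenut: Spare brass six-lobed nut lying on the bench, 35 mm across, 17 mm high, loose; not the one to tighten. Bystander, to be left alone; origin at the centre of its underside.
- spanner: Plain open-ended spanner lying on the bench, loose; not the tool for this job. Bystander, to be left alone; origin at the centre of its underside.
Mind the look-alikes: they are no part of the job. Leave any turquoise look-alike of the part that bears nut_top alone.

How it is judged:
On the way, in this order (a step that is already met when the one before it is completed fails the run):
1. the spanner's ring is seated fully down over the nut (horizontal distance between wrench_eye and nut_top below 0.004 m and z of wrench_eye in the frame of nut_top below -0.0145 m), for 0.2 s.
2. with the spanner on it, the nut is turned home and pulled up firm (all of step 1 and value of joint nut above 1.87 rad and value of joint stud above 0.085 rad), for 0.1 s.
At the end, for the whole second after the job is handed in: The nut is home (joint nut above 1.87 rad); the spanner lies released at rest on the mat, flat within 0.1 rad, underside of its ring under 12 mm above the bench, its grip point within 130 x 70 mm and its ring centre within 140 x 75 mm (along x, y) of the mat's centre (value of joint nut above 1.87 rad and x of wrench_grip in the frame of mat between -0.13 and 0.13 m and y of wrench_grip in the frame of mat between -0.07 and 0.07 m and x of wrench_eye in the frame of mat between -0.14 and 0.14 m and y of wrench_eye in the frame of mat between -0.075 and 0.075 m and angle between wrench_eye's own z axis and vertical below 0.1 rad and height (world z) of wrench_eye below 0.012 m and linear speed of wrench below 0.02 m/s); the robot touches nothing.
It fails at once if the nut is overtightened (over 2.0 N m: joint stud past 0.2 rad) (value of joint stud above 0.2 rad).
It fails at once if the spanner is taken off the nut when it has been turned but is not yet home (value of joint nut between 0.7 and 1.86 rad and distance between wrench_eye and nut_top above 0.03 m).
It fails at once if the spanner is rammed onto the nut or lid (over 80 N of contact while it is not seated and the nut not yet home) (not (horizontal distance between wrench_eye and nut_top below 0.004 m and z of wrench_eye in the frame of nut_top below -0.0145 m) and value of joint nut below 1.8 rad and contact force between wrench and vessel above 80 N).
It fails at once if a bystander is moved by more than 30 mm (distance of any of rack, tipbox, purplebox, reagent, buffer, sparenut, spanner from where it was at the start of the episode above 0.03 m).
It also fails if it takes over 72 s, if anything falls off the work surface, if the arm or the gripper's body presses on something with over 40 N, if the wrist force passes 120 N, or if a joint passes its speed limit or range.

## Working session

There is one attempt and no reset: what is moved stays moved. The work goes in short steps, Python scripts to look and compute and a tool call to move; the robot and the scene stay as the last step left them, time stands still between calls to the robot, and variables do not carry over. Pictures are saved under pics/ and viewed, about 8 in all and at most 12, crops included, and the job is handed in when it is done.

Besides the shell and the picture viewer there is one more tool, called as name(argument=value, ...), one argument or row to a line, values as JSON. send_rows: Moves the arm, as the interface text tells. Its arguments: {"type":"object","properties":{"rows":{"type":"string"},"force":{"type":"number"}},"required":["rows"]}

```bash
mkdir -p pics; cat > h.py <<'E'
import numpy as np, cv2
from scipy.spatial.transform import Rotation as R
from station import ctrl
def cal(n):
    c=ctrl.calibration(n); return c
def rot(o):
    o=np.array(o,float); return R.from_rotvec(o).as_matrix() if o.size==3 else (o.reshape(3,3) if o.size==9 else R.from_quat(o).as_matrix())
def ray(c,u,v):
    f=240/np.tan(np.radians(c['vertical_fov'])/2)
    d=rot(c['orientation'])@np.array([(u-c['cx'])/f,(v-c['cy'])/f,1]); return np.array(c['eye']),d
def atz(c,u,v,z):
    e,d=ray(c,u,v); return e+d*(z-e[2])/d[2]
def proj(c,p):
    f=240/np.tan(np.radians(c['vertical_fov'])/2)
    q=rot(c['orientation']).T@(np.array(p)-np.array(c['eye'])); return f*q[0]/q[2]+c['cx'],f*q[1]/q[2]+c['cy']
def snap(n,f):
    im=ctrl.read_camera(n); cv2.imwrite('pics/'+f,im[:,:,::-1]); return im
E
python3 - <<'E'
from h import *
print(ctrl.sense())
snap('top','top0.png');snap('side','side0.png')
H=dict(wrench_grip=.026,wrench_eye=.004,nut_top=.1295,vessel_front=.112,mat=0)
for n in('top','side'):
    c=cal(n);print(n,c)
    for t,z in H.items():
        for r in ctrl.landmark_of(t,n)[:3]:
            u,v=r['xy'][0]*640,r['xy'][1]*480
            print(n,t,round(r['p'],2),round(u),round(v),atz(c,u,v,z).round(4))
E
```

```text
{'clock': 0.0, 'joints': array([-1.24807664e+00,  8.79742142e-02,  1.37231672e+00,  2.10564348e-05,
        1.68358774e+00, -1.03144325e-01]), 'dq': array([-3.97391392e-04, -5.66056127e-05, -2.15219568e-03, -1.69482897e-04,
       -3.95976586e-04,  9.96915196e-04]), 'joint_torque': array([-3.27230318e-04, -3.51866770e+01, -3.13272607e+01, -5.03903211e-04,
        1.09001892e-02,  2.33242076e-06]), 'ee_pos': array([ 0.2270232 , -0.50038805,  0.22669695]), 'orientation': array([ 1.98689924,  0.4319517 , -1.98736618]), 'ft_force': array([ 0.07036144,  0.93408441, -0.19672746]), 'moment': array([-0.04046545, -0.01511709, -0.04084046]), 'finger_gap': 1.0011760887261791}
top {'vertical_fov': 49.74922861435202, 'cx': 324.59144888903563, 'cy': 239.38812396016212, 'eye': array([ 0.33649919, -0.07022224,  1.34811046]), 'orientation': array([-2.15268246,  2.15569823, -0.1153635 ])}
top wrench_grip 0.8 210 259 [0.444  0.2413 0.026 ]
top wrench_grip 0.29 471 311 [ 0.3127 -0.4243  0.026 ]
top wrench_eye 0.7 447 161 [ 0.7073 -0.3778  0.004 ]
top wrench_eye 0.59 209 216 [0.5598 0.2507 0.004 ]
top nut_top 0.55 408 335 [ 0.2593 -0.2474  0.1295]
top nut_top 0.5 357 175 [ 0.639  -0.1325  0.1295]
top vessel_front 0.76 401 369 [ 0.1794 -0.2331  0.112 ]
top vessel_front 0.63 346 213 [ 0.5477 -0.1077  0.112 ]
top mat 0.74 211 247 [0.4792 0.2444 0.    ]
side {'vertical_fov': 45.73103732577156, 'cx': 322.86418499743127, 'cy': 238.50827896524868, 'eye': array([ 0.26459224, -0.88160148,  1.10734709]), 'orientation': array([-2.41898313,  0.34205403, -0.1304139 ])}
side wrench_grip 0.72 269 174 [0.4459 0.2604 0.026 ]
side wrench_grip 0.69 295 342 [ 0.3854 -0.2669  0.026 ]
side wrench_eye 0.68 309 174 [0.5589 0.2556 0.004 ]
side nut_top 0.49 383 236 [ 0.631  -0.1187  0.1295]
side vessel_front 0.82 351 244 [ 0.56   -0.1057  0.112 ]
side mat 0.63 280 183 [0.4718 0.2439 0.    ]
side mat 0.48 449 359 [ 0.6981 -0.3852  0.    ]
```

View pics/top0.png

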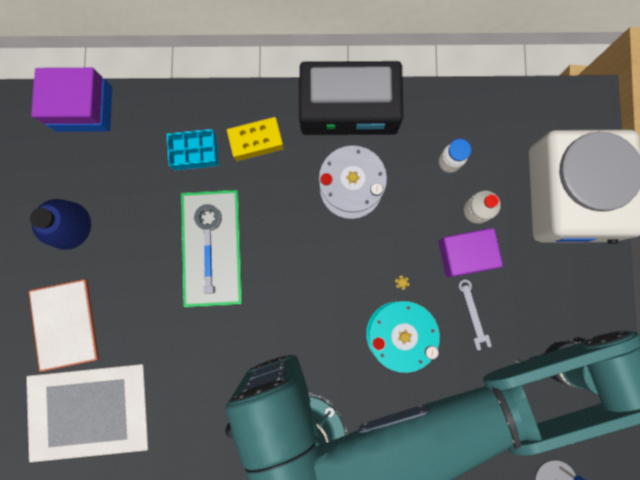

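View pics/side0.png

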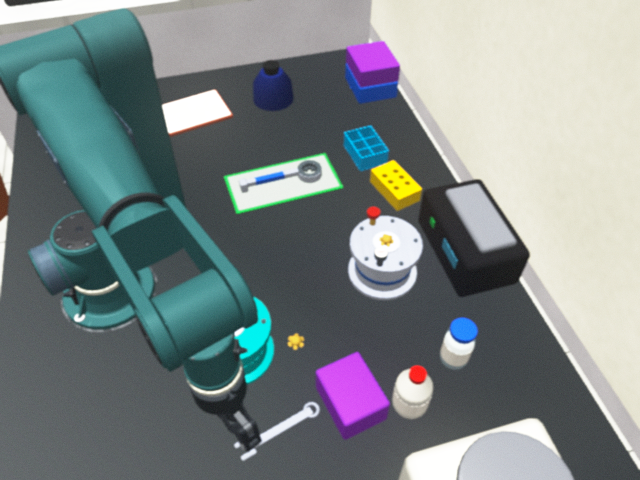

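The top view shows the grey vessel's nut at about (353,177) with the red knob at (326,179) and gauge at (376,188). The turquoise vessel at (405,337) is the decoy. The spanner is on the mat with its ring at (208,217) and sleeve at (208,260). The side view agrees, with the real nut at (386,240).

```bash
cat >> h.py <<'E'
def plan(p,yaw=None,s=None):
    """units along current tool axes to world p; spin about tool x so that tool y is along direction yaw+90 (handle dir yaw, mod pi)"""
    s=s or ctrl.sense(); M=rot(s['orientation']); d=M.T@(np.array(p)-s['ee_pos'])/.03
    print('tcp',np.array(s['ee_pos']).round(4),'x',M[:,0].round(3),'y',M[:,1].round(3),'units',d.round(2))
    if yaw is not None:
        cy=np.arctan2(M[1,1],M[0,1]); a=-(yaw+np.pi/2-cy)  # tool x is down: spin + = clockwise from above
        a=(a+np.pi/2)%np.pi-np.pi/2; print('spin',a.round(3),'j6',s['joints'][5].round(2))
E
python3 - <<'E'
from h import *
plan([.44,.245,.26],np.arctan2(.01,.115))
c=cal('top')
print('valve',atz(c,326,179,.156),'gauge',atz(c,376,188,.156),'nut',atz(c,353,177,.1295))
w=cal('wrist');s=ctrl.sense();M=rot(s['orientation']);print('cam in tool',M.T@(w['eye']-s['ee_pos']),(M.T@rot(w['orientation'])).round(2))
E
```

```text
tcp [ 0.2272 -0.5009  0.228 ] x [ 0. -0. -1.] y [ 0.413 -0.911  0.   ] units [ -1.07 -19.71 -16.73]
spin 0.339 j6 -0.1
valve [ 0.62237295 -0.05907759  0.156     ] gauge [ 0.60039579 -0.17629198  0.156     ] nut [ 0.63340475 -0.1237524   0.1295    ]
cam in tool [-0.14517858  0.00023164 -0.07473085] [[ 0.   -0.3   0.96]
 [ 1.   -0.   -0.  ]
 [ 0.    0.96  0.3 ]]
```

send_rows(
  rows="1 -0.3 -0.5 -0.42 0;1 -0.3 -0.98 -0.83 0;1 -0.3 -0.98 -0.83 0;1 -0.17 -0.98 -0.83 0;1 0 -0.98 -0.83 0;1 0 -0.98 -0.83 0;1 0 -0.98 -0.83 0;1 0 -0.98 -0.83 0;1 0 -0.98 -0.83 0;1 0 -0.98 -0.83 0;1 0 -0.98 -0.83 0;1 0 -0.98 -0.83 0;1 0 -0.98 -0.83 0;1 0 -0.98 -0.83 0;1 0 -0.98 -0.83 0;1 0 -0.98 -0.83 0;1 0 -0.98 -0.83 0;1 0 -0.98 -0.83 0;1 0 -0.98 -0.83 0;1 0 -0.98 -0.83 0",
)

```text
clock: 2.27
ee_pos: [0.4326, 0.2243, 0.2602]
orientation: [1.987, 0.43, -1.985]
ft_force: [1.1, -1.7, 0.6]
finger_gap: 0.996
```

send_rows(
  rows="1 0 -0.6 -0.53 0.1;1 0 0 0 0.12;1 0 0 0 0.12;1 0 0 0 0;1 0 0 0 0",
)

```text
clock: 2.68
ee_pos: [0.4396, 0.2452, 0.26]
orientation: [2.176, 0.097, -2.176]
ft_force: [0.9, 0.6, 0.0]
finger_gap: 0.999
```

```bash
cat > lookw.py <<'E'
from h import *
import sys
c=cal('wrist');snap('wrist',sys.argv[1])
P={}
for a in sys.argv[2:]:
    t,z=a.split('=');z=float(z)
    for r in ctrl.landmark_of(t,'wrist')[:3]:
        u,v=r['xy'][0]*640,r['xy'][1]*480
        print(t,round(r['p'],2),round(u),round(v),atz(c,u,v,z).round(4))
E
python3 lookw.py w1.png wrench_grip=.026 wrench_eye=.004 mat=.0; python3 -c "
from h import *
plan([.44,.245,.1],.09)"
```

```text
wrench_grip 0.84 321 199 [0.4427 0.2444 0.026 ]
wrench_eye 0.96 323 77 [0.5575 0.2525 0.004 ]
mat 0.79 325 158 [0.4808 0.2435 0.    ]
tcp [0.4397 0.2447 0.2602] x [ 0.  0. -1.] y [ 0.086 -0.996 -0.   ] units [ 5.34 -0.01 -0.01]
spin -0.003 j6 1.88
```

send_rows(
  rows="1 0.9 0 -0.1 0.017;1 1 0 0 0;1 1 0 0 0;1 1 0 0 0;1 1 0 0 0;1 0.9 0 0 0;1 0.8 0 0 0;1 0.6 0 0 0;1 0.4 0 0 0;1 0 0 0 0;1 0 0 0 0",
)

```text
clock: 3.8
ee_pos: [0.4423, 0.2449, 0.0316]
orientation: [2.185, 0.075, -2.187]
ft_force: [-0.3, 0.1, 1.2]
finger_gap: 0.999
```

send_rows(
  rows="0 0 0 0 0;0 0 0 0 0;0 0 0 0 0;0 0 0 0 0;0 0 0 0 0;0 0 0 0 0;0 0 0 0 0;0 0 0 0 0;0 0 0 0 0;0 0 0 0 0;0 0 0 0 0;0 0 0 0 0",
  force=115,
)

```text
clock: 4.8
ee_pos: [0.4426, 0.2453, 0.0319]
orientation: [2.186, 0.075, -2.186]
ft_force: [-0.3, -0.8, -0.1]
finger_gap: 0.002
```

```bash
python3 lookw.py w2.png wrench_grip=.026 wrench_eye=.004;python3 -c "
from h import *
print(ctrl.sense()['finger_gap'])"
```

```text
wrench_grip 0.81 317 305 [0.4421 0.2464 0.026 ]
-0.0013560877180729713
```

View pics/w2.png

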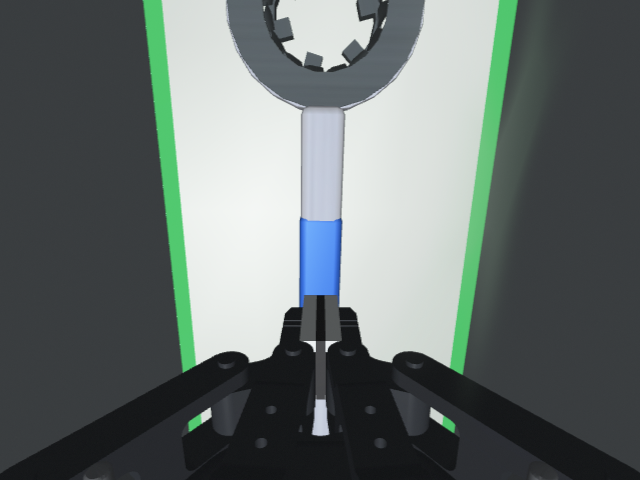

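The wrist view shows the jaws shut, with the pads at (302–342, 295–340) and no sleeve between them. The blue sleeve at (320,255) lies ahead of and under them. I'll check the projection of the expected pad and sleeve points.

```bash
python3 - <<'E'
from h import *
c=cal('wrist');s=ctrl.sense();M=rot(s['orientation']);t=np.array(s['ee_pos'])
for n,o in dict(tcp=(0,0,0),grasp=(.006,0,0),tip=(.025,0,0),tipfront=(.025,0,-.011),padtopfront=(-.01,0,-.011)).items(): print(n,proj(c,t+M@np.array(o)))
h=M@np.array([0,0,-1.])
g=np.array([.4427,.2448,0])
for dx in(-.0425,0,.0425): 
  for z in(.0165,.0355): print('sleeve',dx,z,[proj(c,g+h*dx+M@np.array([0,y,0])+[0,0,z]) for y in(-.0085,.0085)])
ctrl.read_camera('side')
im=snap('side','s1.png');cv2.imwrite('pics/s1c.png',cv2.resize(im[120:240,200:360,::-1],None,fx=5,fy=5,interpolation=cv2.INTER_CUBIC))
E
```

```text
tcp (np.float64(319.3426417575627), np.float64(310.5474518562751))
grasp (np.float64(319.3777393127212), np.float64(304.1360262912837))
tip (np.float64(319.474514094689), np.float64(286.4577490337157))
tipfront (np.float64(319.4237340308572), np.float64(265.1004950593286))
padtopfront (np.float64(319.2116786566468), np.float64(296.91982244855217))
sleeve -0.0425 0.0165 [(np.float64(303.3058867763959), np.float64(373.82711511402476)), (np.float64(337.86156818726363), np.float64(373.78878131254606))]
sleeve -0.0425 0.0355 [(np.float64(301.49051358617976), np.float64(400.4801908395893)), (np.float64(339.735492549945), np.float64(400.44030816114196))]
sleeve 0 0.0165 [(np.float64(301.9462657418964), np.float64(294.79077367066293)), (np.float64(338.9744492442063), np.float64(294.74239306979007))]
sleeve 0 0.0355 [(np.float64(299.8292988365269), np.float64(314.45954273811935)), (np.float64(341.12622452149196), np.float64(314.40761152487573))]
sleeve 0.0425 0.0165 [(np.float64(300.3770946980472), np.float64(203.57304810027105)), (np.float64(340.2588688707278), np.float64(203.51185964373914))]
sleeve 0.0425 0.0355 [(np.float64(297.87997704679344), np.float64(213.52020076187938)), (np.float64(342.7581803019641), np.float64(213.45246023933547))]
```

View pics/s1c.png

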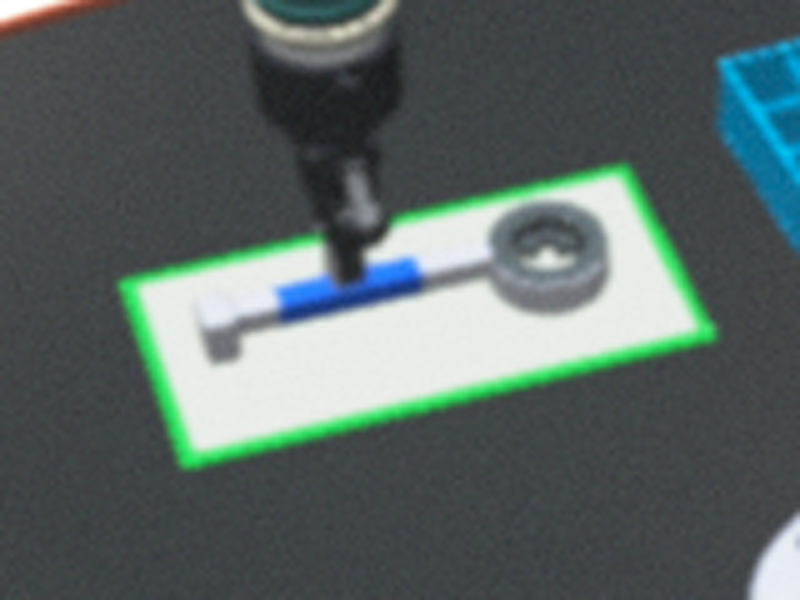

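The side crop shows the shut fingertips on or above the sleeve's top at crop (348,278), so they closed above it. I'll check whether the true height differs from the reported height.

```bash
python3 - <<'E'
from h import *
c=cal('wrist')
e=np.array([.5575,.2525,0]);h=np.array([.0345,.0025,0])*10/3.46*.1; n=np.array([-h[1],h[0],0]);n/=np.linalg.norm(n)
for dz in(0,.01,.02,.03):
  q=lambda p:tuple(np.round(proj(c,np.array(p)-[0,0,dz]),0))
  print(dz,'ring sides',q(e+n*.035+[0,0,.029]),q(e-n*.035+[0,0,.029]),'mat edges',[q([.50,.2435+s*.075+.07*.02,.004]) for s in(1,-1)])
f=ctrl.trace('mat','wrist')
E
```

```text
0 ring sides (np.float64(217.0), np.float64(1.0)) (np.float64(424.0), np.float64(-1.0)) mat edges [(np.float64(160.0), np.float64(154.0)), (np.float64(495.0), np.float64(177.0))]
0.01 ring sides (np.float64(224.0), np.float64(9.0)) (np.float64(417.0), np.float64(8.0)) mat edges [(np.float64(168.0), np.float64(152.0)), (np.float64(486.0), np.float64(174.0))]
0.02 ring sides (np.float64(231.0), np.float64(16.0)) (np.float64(411.0), np.float64(15.0)) mat edges [(np.float64(176.0), np.float64(151.0)), (np.float64(478.0), np.float64(172.0))]
0.03 ring sides (np.float64(236.0), np.float64(23.0)) (np.float64(405.0), np.float64(22.0)) mat edges [(np.float64(183.0), np.float64(150.0)), (np.float64(470.0), np.float64(169.0))]
```

send_rows(
  rows="0 0.03 0 0 0;0 0.03 0 0 0;0 0 0 0 0",
)

```text
clock: 5.35
ee_pos: [0.4428, 0.2453, 0.0317]
orientation: [2.187, 0.075, -2.186]
ft_force: [-2.5, -1.5, 7.4]
finger_gap: 0.007
```

send_rows(
  rows="0 0.03 0 0 0;0 0.03 0 0 0;0 0 0 0 0",
)

```text
clock: 5.6
ee_pos: [0.4428, 0.2454, 0.0316]
orientation: [2.187, 0.075, -2.186]
ft_force: [-7.1, -3.0, 15.9]
finger_gap: -0.004
```

send_rows(
  rows="0 -0.3 0 0 0;0.5 -0.1 0 0 0;1 0 0 0 0;1 0 0 0 0;1 0 0 0 0;1 0 0 0 0;1 0 0 0 0",
)

```text
clock: 6.18
ee_pos: [0.4423, 0.2451, 0.0398]
orientation: [2.185, 0.075, -2.187]
ft_force: [1.2, -0.2, 0.1]
finger_gap: 0.85
```

send_rows(
  rows="1 0.3 0 0 0;1 0.3 0 0 0;1 0.1 0 0 0;1 0.1 0 0 0;1 0 0 0 0",
)

```text
clock: 6.6
ee_pos: [0.4418, 0.2449, 0.015]
orientation: [2.183, 0.074, -2.189]
ft_force: [0.1, -0.3, -0.1]
finger_gap: 1.0
```

```bash
python3 lookw.py w3.png wrench_grip=.026; python3 -c "
from h import *
im=snap('side','s2.png');cv2.imwrite('pics/s2c.png',cv2.resize(im[130:210,220:340,::-1],None,fx=5,fy=5,interpolation=cv2.INTER_CUBIC))
a=cv2.imread('pics/w3.png');b=cv2.imread('pics/s2c.png');cv2.imwrite('pics/m3.png',np.vstack([a[180:480,20:620],b[:300]]))"
```

```text
wrench_grip 0.59 318 320 [0.4435 0.2456 0.026 ]
```

View pics/m3.png

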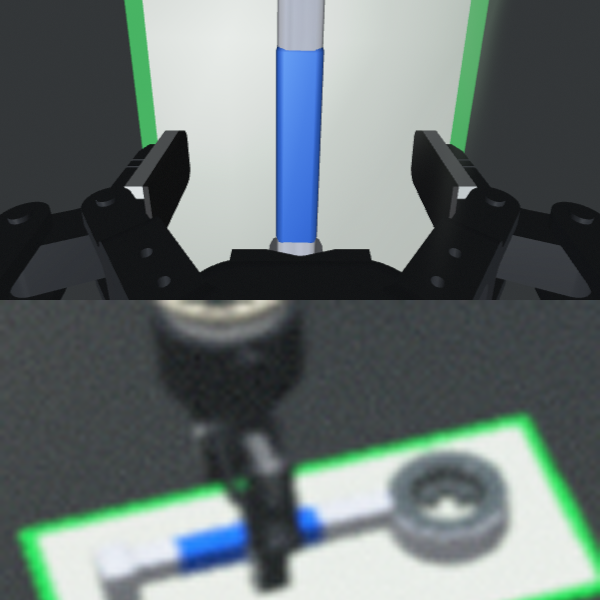

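The wrist crop shows the open pads at (175,150) and (425,150), straddling the sleeve centred at 300. The side crop shows the near finger in front of the sleeve. I'll go a bit lower, then close.

send_rows(
  rows="1 0.15 0 0 0;1 0.1 0 0 0;1 0 0 0 0;0 0 0 0 0;0 0 0 0 0;0 0 0 0 0;0 0 0 0 0;0 0 0 0 0;0 0 0 0 0;0 0 0 0 0;0 0 0 0 0",
  force=115,
)

```text
clock: 7.67
ee_pos: [0.4428, 0.2454, 0.0094]
orientation: [2.187, 0.075, -2.186]
ft_force: [-0.9, -0.8, 4.7]
finger_gap: 0.161
```

send_rows(
  rows="0 -0.2 0 0 0;0 -0.4 0 0 0;0 -0.6 0 0 0;0 -0.8 0 0 0;0 0 0 0 0;0 0 0 0 0;0 0 0 0 0",
)

```text
clock: 8.25
ee_pos: [0.4411, 0.2447, 0.0667]
orientation: [2.181, 0.074, -2.19]
ft_force: [-0.7, 1.0, -6.9]
finger_gap: 0.16
```

```bash
python3 - <<'E'
from h import *
s=ctrl.sense();print(s['ee_pos'],s['ft_force'],s['moment'],s['finger_gap'])
a=ctrl.read_camera('wrist');b=ctrl.read_camera('side')
b=cv2.resize(b[100:200,230:350],None,fx=5,fy=5,interpolation=cv2.INTER_CUBIC)[:,:600]
m=np.vstack([cv2.resize(a,(400,300)),b[100:400,:400]]);m=np.hstack([m,np.zeros((600,200,3),np.uint8)]);m[300:,:600]=b[100:400]
cv2.imwrite('pics/m4.png',m[:,:,::-1])
c=cal('wrist')
for t in('wrench_eye','wrench_grip'):
    for r in ctrl.landmark_of(t,'wrist')[:2]:
        print(t,r['p'],r['xy'][0]*640,r['xy'][1]*480)
E
```

```text
[0.44106479 0.24468186 0.06671412] [-0.72483325  1.00125688 -6.94958409] [-0.05876172  0.35550249 -0.03260287] 0.15977348988878634
wrench_grip 0.72 320.0 331.008
```

View pics/m4.png

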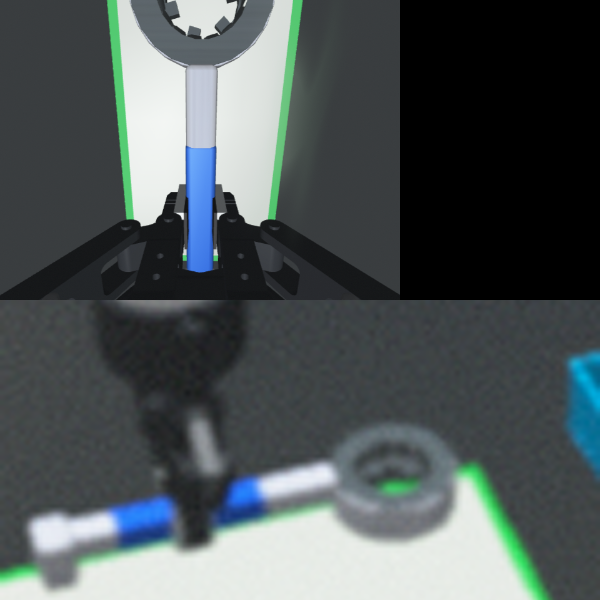

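The spanner is held level, with the jaws at 0.16. Next I'll plan the carry to a view pose beside the nut.

```bash
python3 - <<'E'
from h import *
s=ctrl.sense();M=rot(s['orientation']);c=cal('wrist');C=M.T@(c['eye']-s['ee_pos']);Rc=M.T@rot(c['orientation'])
f=240/np.tan(np.radians(c['vertical_fov'])/2);print('f',f)
yaw=.42; h=np.array([np.cos(yaw),np.sin(yaw),0]);Z=-h;X=np.array([0,0,-1.]);Y=np.cross(Z,X);T=np.stack([X,Y,Z],1)
nut=np.array([.635,-.124,.1295])
for u,v in((450,220),(190,220)):
  d=T@Rc@np.array([(u-c['cx'])/f,(v-c['cy'])/f,1]);eyez=.25+(T@C)[2];k=(.1295-eyez)/d[2];ee=nut-d*k-T@C
  print(u,v,ee,np.hypot(*ee[:2]));plan(ee,yaw)
print('on nut',nut-.115*h)
E
```

```text
f 382.4623168576671
450 220 [ 0.58851898 -0.04288619  0.25      ] 0.5900794994440108
tcp [0.4413 0.2447 0.0668] x [-0.004 -0.002 -1.   ] y [ 0.069 -0.998  0.001] units [-6.11  9.91 -4.21]
spin -0.351 j6 1.9
190 220 [ 0.66397978 -0.21254698  0.25      ] 0.697169535163895
tcp [0.4413 0.2447 0.0668] x [-0.004 -0.002 -1.   ] y [ 0.069 -0.998  0.001] units [-6.11 15.73 -6.33]
spin -0.351 j6 1.9
on nut [ 0.52999477 -0.17089245  0.1295    ]
```

send_rows(
  rows="0 -0.5 0 0 0;0 -0.9 0 0 0;0 -0.9 0.2 -0.1 0;0 -0.9 0.5 -0.2 0;0 -0.9 0.8 -0.3 0;0 -0.8 0.8 -0.3 0;0 -0.6 0.9 -0.4 0;0 -0.4 0.9 -0.4 0;0 -0.2 0.9 -0.4 0;0 0 0.9 -0.4 0;0 0 0.9 -0.4 0;0 0 0.9 -0.4 0;0 0 0.9 -0.4 0;0 0 0.7 -0.3 0;0 0 0.5 -0.2 0;0 0 0 0 -0.08;0 0 0 0 -0.1;0 0 0 0 -0.1;0 0 0 0 -0.07",
)

```text
clock: 10.03
ee_pos: [0.5883, -0.0392, 0.2508]
orientation: [1.986, 0.428, -1.99]
ft_force: [-1.3, 0.3, -6.6]
finger_gap: 0.162
```

send_rows(
  rows="0 0 0 0 0;0 0 0 0 0;0 0 0 0 0",
)

```text
clock: 10.28
ee_pos: [0.5884, -0.0391, 0.2514]
orientation: [1.99, 0.422, -1.992]
ft_force: [0.8, 0.3, -6.9]
finger_gap: 0.159
```

```bash
python3 lookw.py w5.png nut_top=.1295 vessel_front=.112; python3 -c "
from h import *
plan([.53,-.171,.25],.42)"
```

```text
nut_top 0.81 457 220 [ 0.6362 -0.1251  0.1295]
vessel_front 0.6 384 292 [ 0.5589 -0.1091  0.112 ]
tcp [ 0.5885 -0.0392  0.2518] x [-0. -0. -1.] y [ 0.406 -0.914  0.   ] units [0.06 3.22 3.57]
spin -0.002 j6 0.99
```

View pics/w5.png

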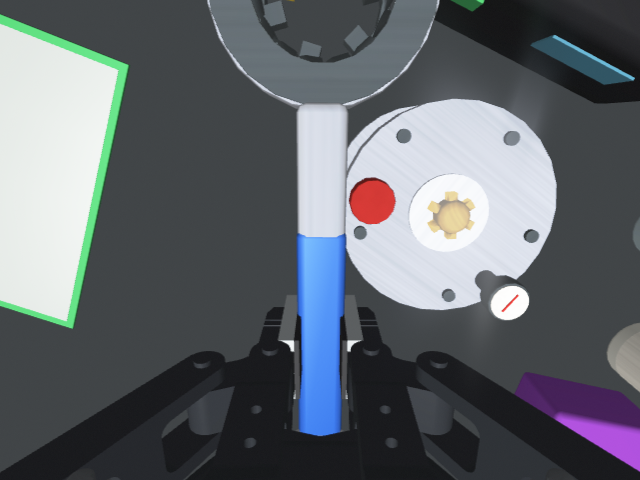

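The view shows the nut at (453,216) on its white washer (449,212), the red valve at (372,201), the gauge at (508,302), and the ring's bore at the top edge. I'll refine the nut and the ring geometry.

```bash
python3 - <<'E'
from h import *
im=cv2.imread('pics/w5.png').astype(int);c=cal('wrist');s=ctrl.sense();M=rot(s['orientation']);t=np.array(s['ee_pos'])
sub=im[165:260,400:500]; m=(sub.min(2)>235).astype(np.uint8)
n,l,st,ce=cv2.connectedComponentsWithStats(m);k=1+st[1:,4].argmax()
pts=np.argwhere(l==k)[:,::-1]+[400,165];hull=cv2.convexHull(pts.astype(np.int32));e=cv2.fitEllipse(hull);print('washer',e)
def score(z): 
    # predicted ellipse size
    w=atz(c,*e[0],z);a=np.linspace(0,2*np.pi,60);q=np.array([proj(c,w+[.03*np.cos(x),.03*np.sin(x),0]) for x in a],np.float32);return w,cv2.fitEllipse(q)
for z in(.112,.102):print(z,score(z))
hsv=cv2.cvtColor(sub.astype(np.uint8),cv2.COLOR_BGR2HSV);b=((hsv[...,0]>12)&(hsv[...,0]<32)&(hsv[...,1]>60)).astype(np.uint8)
n,l,st,ce=cv2.connectedComponentsWithStats(b);k=1+st[1:,4].argmax();print('brass',st[k],ce[k]+[400,165],atz(c,*(ce[k]+[400,165]),.122))
# lobe angle from top faces z=.122
cen=atz(c,*(ce[k]+[400,165]),.122)
P=np.argwhere(l==k)[:,::-1]+[400,165];W=np.array([atz(c,*p,.120) for p in P])[:,:2]-cen[:2];r=np.hypot(*W.T);a=np.arctan2(W[:,1],W[:,0])[r>.0135]
print('lobe ang mod60',np.degrees(np.angle(np.exp(6j*a).mean())/6),len(a))
# ring edges
g=im[:100].astype(np.uint8);cv2.imwrite('pics/nut.png',cv2.resize(im[170:260,405:500].astype(np.uint8),None,fx=3,fy=3))
row=im[5].sum(1);print('v5',[u for u in range(150,480) if abs(row[u+2]-row[u-2])>90])
row=im[60].sum(1);print('v60',[u for u in range(150,480) if abs(row[u+2]-row[u-2])>90])
col=im[:,322].sum(1);print('col322',[v for v in range(2,130) if abs(col[v+2]-col[v-2])>60])
E
```

```text
washer ((448.7047424316406, 212.55970764160156), (74.17578887939453, 82.3302993774414), 52.72402572631836)
0.112 (array([ 0.63765903, -0.12455951,  0.112     ]), ((448.824951171875, 211.38417053222656), (74.09575653076172, 82.10722351074219), 52.44629669189453))
0.102 (array([ 0.63698419, -0.12861179,  0.102     ]), ((448.8169250488281, 211.4626007080078), (71.5803451538086, 79.32022857666016), 52.45481491088867))
brass [ 28  38  46  36 933] [451.96998928 219.83708467] [ 0.63450529 -0.12543745  0.122     ]
lobe ang mod60 27.119844620970856 111
v5 [206, 207, 208, 209, 210, 211, 251, 252, 253, 254, 261, 262, 263, 264, 280, 281, 282, 283, 380, 381, 382, 384, 385, 386, 391, 392, 393, 394, 395, 434, 435, 437, 438, 439, 440, 459, 460, 461, 479]
v60 [231, 232, 233, 234, 235, 236, 237, 238, 305, 306, 307, 308, 337, 338, 339, 340, 341, 408, 409, 410, 412, 413, 414, 415]
col322 [60, 61, 62, 63, 64, 102, 103, 104, 105, 106]
```

```bash
python3 - <<'E'
from h import *
from scipy.optimize import least_squares
s=ctrl.sense();M=rot(s['orientation']);c=cal('wrist');C=M.T@(c['eye']-s['ee_pos']);Rc=M.T@rot(c['orientation'])
f=240/np.tan(np.radians(c['vertical_fov'])/2)
im=cv2.imread('pics/w5.png').astype(int).sum(2)
P=[]
for v in range(4,92,8):
    for rng in (range(195,300),range(440,345,-1)):
        for u in rng:
            if abs(im[v,min(u+2,639)]-im[v,u-2])>90 : P.append((u,v));break
P=np.array(P,float);print(P.astype(int).tolist())
def q(xr):
    d=np.c_[(P[:,0]-c['cx'])/f,(P[:,1]-c['cy'])/f,np.ones(len(P))]@Rc.T
    k=(xr-C[0])/d[:,0];return C+d*k[:,None]
def res(p):
    w=q(p[0]);return np.hypot(w[:,1]-p[1],w[:,2]-p[2])-.035
r=least_squares(res,[-.01,0,-.115],x_scale=.01,loss='soft_l1',f_scale=.0005);print('x,y,z of ring rim centre in tool',r.x,'res mm',(r.fun*1e3).round(1))
E
```

```text
[[206, 4], [440, 4], [209, 12], [438, 12], [211, 20], [436, 20], [213, 28], [432, 28], [216, 36], [429, 36], [220, 44], [425, 44], [226, 52], [420, 52], [231, 60], [415, 60], [236, 68], [409, 68], [244, 76], [401, 76], [253, 84], [392, 84]]
x,y,z of ring rim centre in tool [-0.01620697  0.00108599 -0.11412778] res mm [ 0.   0.1 -0.3  0.1 -0.2  0.2  0.1 -0.1  0.2 -0.   0.2 -0.  -0.2 -0.1
 -0.1  0.   0.2  0.1  0.1 -0.1  0.  -0.1]
```

send_rows(
  rows="0 0 0.4 0.4 0;0 0 0.7 0.8 0;0 0 0.8 0.9 0;0 0 0.8 0.8 0;0 0 0.54 0.6 0;0 0 0 0 0;0 0.6 0 0 0;0 0.9 0 0 0;0 0.9 0 0 0;0 0.6 0 0 0;0 0 0 0 0;0 0 0 0 0",
)

```text
clock: 11.43
ee_pos: [0.5315, -0.1702, 0.1608]
orientation: [1.989, 0.425, -1.994]
ft_force: [-0.4, -0.5, -5.1]
finger_gap: 0.159
```

```bash
python3 - <<'E'
from h import *
s=ctrl.sense();print(s['ft_force'],s['moment']);plan([.5319,-.1707,.15],.42)
c=cal('wrist')
im=snap('wrist','w6.png');t=ctrl.read_camera('top');sd=ctrl.read_camera('side')
def z(a,y,x):return cv2.resize(a[y:y+60,x:x+80],(400,300),interpolation=cv2.INTER_CUBIC)
m=np.hstack([np.vstack([z(t,150,320),z(sd,205,345)]),cv2.resize(im[:240,160:480],(400,300)).repeat(2,0)[:600]]);cv2.imwrite('pics/m6.png',m[:,:,::-1])
E
```

```text
[-0.4312605  -0.50985209 -5.09186163] [-0.06207247  0.22727863 -0.03244275]
tcp [ 0.5315 -0.1702  0.1608] x [-0.003  0.001 -1.   ] y [ 0.407 -0.914 -0.002] units [ 0.36  0.02 -0.01]
spin -0.001 j6 0.74
```

View pics/m6.png

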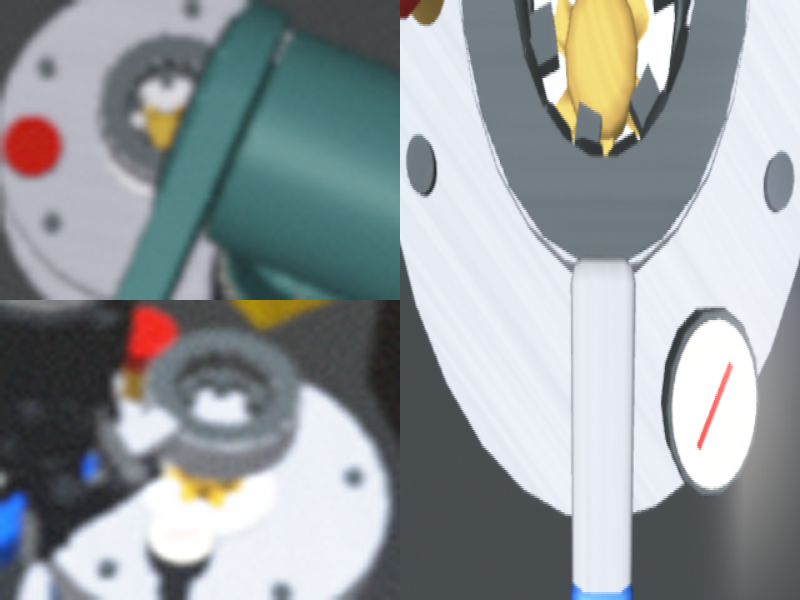

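The nut dome lines up with the bore in the wrist view, in columns 603 and 603. The side view shows the ring hovering above the nut. Descending.

send_rows(
  rows="0 0.4 0 0 0;0 0.3 0 0 0;0 0.1 0 0 0;0 0 0 0 0;0 0 0 0 0",
)

```text
clock: 12.0
ee_pos: [0.5318, -0.1707, 0.1372]
orientation: [1.99, 0.424, -1.992]
ft_force: [-0.5, 0.5, -5.9]
finger_gap: 0.159
```

send_rows(
  rows="0 0.04 0 0 0;0 0.04 0 0 0;0 0.04 0 0 0;0 0 0 0 0",
)

```text
clock: 12.33
ee_pos: [0.5321, -0.1709, 0.1342]
orientation: [1.99, 0.423, -1.991]
ft_force: [-0.3, 0.2, -6.0]
finger_gap: 0.165
```

send_rows(
  rows="0 0.03 0 0 0;0 0.03 0 0 0;0 0 0 0 0",
)

```text
clock: 12.58
ee_pos: [0.532, -0.1708, 0.1323]
orientation: [1.99, 0.423, -1.991]
ft_force: [-0.9, 0.3, -5.9]
finger_gap: 0.161
```

send_rows(
  rows="0 0.03 0 0 0;0 0.03 0 0 0;0 0 0 0 0",
)

```text
clock: 12.83
ee_pos: [0.5322, -0.1706, 0.1306]
orientation: [1.991, 0.424, -1.99]
ft_force: [0.3, 0.9, -5.7]
finger_gap: 0.162
```

send_rows(
  rows="0 0.03 0 0 0;0 0.03 0 0 0;0 0 0 0 0",
)

```text
clock: 13.08
ee_pos: [0.5325, -0.1708, 0.1295]
orientation: [1.991, 0.423, -1.989]
ft_force: [-1.1, 0.8, -3.6]
finger_gap: 0.16
```

send_rows(
  rows="0 0.03 0 0 0;0 0.03 0 0 0;0 0 0 0 0",
)

```text
clock: 13.33
ee_pos: [0.5327, -0.171, 0.1282]
orientation: [1.992, 0.422, -1.988]
ft_force: [-2.1, 0.3, 1.4]
finger_gap: 0.164
```

send_rows(
  rows="0 0 -0.228 -0.007 0.06;0 0 -0.228 -0.007 0.06;0 0 -0.228 -0.007 0.06;0 0 0 0 0",
)

```text
clock: 13.67
ee_pos: [0.525, -0.1501, 0.1263]
orientation: [2.094, 0.253, -2.096]
ft_force: [1.4, 1.5, -6.9]
finger_gap: 0.161
```

send_rows(
  rows="0 0 -0.228 -0.007 0.06;0 0 -0.228 -0.007 0.06;0 0 -0.228 -0.007 0.06;0 0 0 0 0",
)

```text
clock: 14.0
ee_pos: [0.5227, -0.1303, 0.1263]
orientation: [2.191, 0.068, -2.191]
ft_force: [1.8, 0.6, -6.9]
finger_gap: 0.163
```

send_rows(
  rows="0 0 -0.228 -0.007 0.06;0 0 -0.228 -0.007 0.06;0 0 -0.228 -0.007 0.06;0 0 0 0 0",
)

```text
clock: 14.33
ee_pos: [0.5232, -0.1102, 0.1265]
orientation: [-2.16, 0.127, 2.161]
ft_force: [2.1, 2.0, -6.7]
finger_gap: 0.161
```

send_rows(
  rows="0 0.05 0 0 0;0 0.05 0 0 0;0 0 0 0 0",
)

```text
clock: 14.58
ee_pos: [0.5232, -0.1107, 0.1243]
orientation: [-2.16, 0.128, 2.16]
ft_force: [-0.5, 3.3, -3.6]
finger_gap: 0.159
```

send_rows(
  rows="0 0.04 0 0 0;0 0.03 0 0 0;0 0 0 0 0",
)

```text
clock: 14.83
ee_pos: [0.5231, -0.1106, 0.1223]
orientation: [-2.16, 0.13, 2.159]
ft_force: [-1.5, 3.8, -0.6]
finger_gap: 0.166
```

send_rows(
  rows="0 0.03 0 0 0;0 0.02 0 0 0;0 0 0 0 0",
)

```text
clock: 15.08
ee_pos: [0.5231, -0.1106, 0.1205]
orientation: [-2.159, 0.131, 2.159]
ft_force: [-2.7, 3.6, -2.0]
finger_gap: 0.16
```

send_rows(
  rows="0 0.03 0 0 0;0 0.02 0 0 0;0 0 0 0 0",
)

```text
clock: 15.33
ee_pos: [0.5231, -0.1106, 0.1197]
orientation: [-2.159, 0.131, 2.159]
ft_force: [-3.7, 4.9, 2.0]
finger_gap: 0.162
```

send_rows(
  rows="0 0.03 0 0 0;0 0.02 0 0 0;0 0 0 0 0",
)

```text
clock: 15.58
ee_pos: [0.523, -0.1107, 0.1191]
orientation: [-2.16, 0.131, 2.159]
ft_force: [-5.5, 4.4, 4.8]
finger_gap: 0.154
```

```bash
cat > t.py <<'E'
from h import *
s=ctrl.sense();M=rot(s['orientation']);h=-M[:,2];e=np.array(s['ee_pos']);eye=e+.1142*h+.0008*M[:,1]
r=e-np.array([.6366,-.125,e[2]]);F=s['ft_force'];T=r[0]*F[1]-r[1]*F[0];m=s['moment'][2]
print('clk %.2f yaw %.1f tilt %.3f'%(s['clock'],np.degrees(np.arctan2(h[1],h[0])),h[2]),'eye-nut mm',((eye-[.6366,-.125,0])*1e3).round(1)[:2],'z %.4f'%e[2],'F tool',(M.T@F).round(1),'T force %.2f mz %.2f sum %.2f'%(T,m,T+m),'gap %.3f'%s['finger_gap'],'j6 %.2f'%s['joints'][5])
E
python3 t.py
```

```text
clk 15.58 yaw -6.9 tilt 0.000 eye-nut mm [-0.3 -0.2] z 0.1191 F tool [-4.8 -3.7  6. ] T force -0.42 mz 1.01 sum 0.59 gap 0.154 j6 1.38
```

send_rows(
  rows="0 0 -0.228 -0.007 0.06;0 0 -0.228 -0.007 0.06;0 0 -0.228 -0.007 0.06;0 0 -0.228 -0.007 0.06;0 0 0 0 0",
)

```text
clock: 16.0
ee_pos: [0.5297, -0.0831, 0.1191]
orientation: [-2.024, 0.371, 2.023]
ft_force: [-7.5, 6.7, 4.5]
finger_gap: 0.157
```

```bash
python3 t.py
```

```text
clk 16.00 yaw -20.8 tilt 0.000 eye-nut mm [-0.4  0.7] z 0.1191 F tool [-4.5 -3.7  9.4] T force -0.41 mz 0.78 sum 0.37 gap 0.157 j6 1.67
```

send_rows(
  rows="0 0 -0.228 0.003 0.06;0 0 -0.228 0.003 0.06;0 0 -0.228 0 0.06;0 0 -0.228 0 0.06;0 0 0 0 0",
)

```text
clock: 16.42
ee_pos: [0.5424, -0.0585, 0.1192]
orientation: [-1.88, 0.582, 1.875]
ft_force: [-4.8, 4.4, 3.7]
finger_gap: 0.164
```

send_rows(
  rows="0 0 -0.228 -0.003 0.06;0 0 -0.228 -0.003 0.06;0 0 -0.228 -0.007 0.06;0 0 -0.228 -0.007 0.06;0 0 0 0 0",
)

```text
clock: 16.83
ee_pos: [0.5607, -0.0376, 0.1192]
orientation: [-1.724, 0.77, 1.719]
ft_force: [-3.3, 5.8, 4.7]
finger_gap: 0.154
```

```bash
python3 t.py
```

```text
clk 16.83 yaw -48.3 tilt 0.001 eye-nut mm [-0.5  1.6] z 0.1192 F tool [-4.7 -1.4  6.5] T force -0.15 mz 0.59 sum 0.44 gap 0.154 j6 2.24
```

send_rows(
  rows="0 0 0.38 -0.019 -0.1;0 0 0.38 -0.019 -0.1;0 0 0.38 -0.019 -0.1;0 0 0.38 -0.019 -0.1;0 0 0.38 -0.019 -0.1;0 0 0.38 -0.019 -0.1;0 0 0.38 -0.019 -0.1;0 0 0 0 0",
)

```text
clock: 17.5
ee_pos: [0.5235, -0.1089, 0.119]
orientation: [-2.153, 0.151, 2.143]
ft_force: [-0.8, 6.6, 2.0]
finger_gap: 0.161
```

```bash
python3 t.py
```

```text
clk 17.50 yaw -8.1 tilt 0.004 eye-nut mm [-0.1 -0.7] z 0.1190 F tool [-2.  -6.5  1.8] T force -0.74 mz 0.67 sum -0.06 gap 0.161 j6 1.40
```

send_rows(
  rows="0 0 0.38 -0.019 -0.1;0 0 0.38 -0.019 -0.1;0 0 0.38 -0.019 -0.1;0 0 0.38 -0.019 -0.1;0 0 0.38 -0.019 -0.1;0 0 0.38 -0.019 -0.1;0 0 0 0 0",
)

```text
clock: 18.08
ee_pos: [0.5347, -0.1754, 0.1188]
orientation: [1.971, 0.456, -1.964]
ft_force: [-1.6, 4.9, 4.5]
finger_gap: 0.158
```

```bash
python3 t.py
```

```text
clk 18.08 yaw 26.2 tilt 0.003 eye-nut mm [ 0.9 -0.8] z 0.1188 F tool [-4.5 -5.1 -0.7] T force -0.58 mz 0.55 sum -0.02 gap 0.158 j6 0.70
```

send_rows(
  rows="0 0 -0.19 -0.005 0.05;0 0 -0.19 -0.005 0.05;0 0 -0.19 -0.005 0.05;0 0 -0.19 -0.005 0.05;0 0 -0.19 -0.005 0.05;0 0 -0.19 -0.005 0.05;0 0 0 0 0",
)

```text
clock: 18.67
ee_pos: [0.524, -0.1417, 0.119]
orientation: [2.144, 0.164, -2.135]
ft_force: [0.9, 2.7, 2.3]
finger_gap: 0.159
```

```bash
python3 t.py
```

```text
clk 18.67 yaw 8.9 tilt 0.004 eye-nut mm [0.4 0.2] z 0.1190 F tool [-2.4 -2.5 -1.3] T force -0.28 mz 0.76 sum 0.47 gap 0.159 j6 1.05
```

send_rows(
  rows="0 0 -0.19 -0.005 0.05;0 0 -0.19 -0.005 0.05;0 0 0 0 0",
)

```text
clock: 18.92
ee_pos: [0.5227, -0.1306, 0.1188]
orientation: [2.196, 0.061, -2.187]
ft_force: [1.0, 2.6, 3.0]
finger_gap: 0.161
```

```bash
python3 t.py
```

```text
clk 18.92 yaw 3.3 tilt 0.004 eye-nut mm [0.2 0.1] z 0.1188 F tool [-3.  -2.5 -1.1] T force -0.28 mz 0.76 sum 0.48 gap 0.161 j6 1.16
```

send_rows(
  rows="0 0 -0.19 -0.005 0.05;0 0 -0.19 -0.005 0.05;0 0 0 0 0",
)

```text
clock: 19.17
ee_pos: [0.5226, -0.1194, 0.1188]
orientation: [-2.205, 0.047, 2.198]
ft_force: [-0.1, 3.2, 3.5]
finger_gap: 0.162
```

```bash
python3 t.py
```

```text
clk 19.17 yaw -2.3 tilt 0.003 eye-nut mm [0.  0.1] z 0.1188 F tool [-3.6 -3.1  0.2] T force -0.36 mz 0.79 sum 0.43 gap 0.162 j6 1.28
```

send_rows(
  rows="0 0 -0.19 -0.005 0.05;0 0 -0.19 -0.005 0.05;0 0 0 0 0",
)

```text
clock: 19.42
ee_pos: [0.5235, -0.1081, 0.1186]
orientation: [-2.152, 0.152, 2.146]
ft_force: [-0.9, 3.5, 4.9]
finger_gap: 0.16
```

```bash
python3 t.py
```

```text
clk 19.42 yaw -8.0 tilt 0.003 eye-nut mm [-0.2  0.2] z 0.1186 F tool [-4.9 -3.4  1.3] T force -0.38 mz 0.83 sum 0.44 gap 0.160 j6 1.40
```

send_rows(
  rows="0 0 -0.19 -0.005 0.05;0 0 -0.19 -0.005 0.05;0 0 0 0 0",
)

```text
clock: 19.67
ee_pos: [0.5255, -0.0969, 0.1186]
orientation: [-2.097, 0.253, 2.092]
ft_force: [-0.6, 2.9, 5.8]
finger_gap: 0.165
```

```bash
python3 t.py
```

```text
clk 19.67 yaw -13.7 tilt 0.003 eye-nut mm [-0.3  0.2] z 0.1186 F tool [-5.8 -2.7  1.3] T force -0.31 mz 0.89 sum 0.58 gap 0.165 j6 1.52
```

send_rows(
  rows="0 0 -0.19 -0.005 0.05;0 0 -0.19 -0.005 0.05;0 0 0 0 0",
)

```text
clock: 19.92
ee_pos: [0.5287, -0.0859, 0.1186]
orientation: [-2.04, 0.35, 2.035]
ft_force: [-1.0, 4.2, 6.3]
finger_gap: 0.164
```

```bash
python3 t.py
```

```text
clk 19.92 yaw -19.5 tilt 0.002 eye-nut mm [-0.5  0.3] z 0.1186 F tool [-6.3 -3.7  2.3] T force -0.42 mz 0.90 sum 0.48 gap 0.164 j6 1.64
```

send_rows(
  rows="0 0 -0.19 -0.003 0.05;0 0 -0.19 -0.003 0.05;0 0 0 0 0",
)

```text
clock: 20.17
ee_pos: [0.533, -0.0753, 0.1186]
orientation: [-1.98, 0.442, 1.976]
ft_force: [-1.2, 3.9, 6.1]
finger_gap: 0.16
```

```bash
python3 t.py
```

```text
clk 20.17 yaw -25.2 tilt 0.002 eye-nut mm [-0.6  0.4] z 0.1186 F tool [-6.1 -3.   2.7] T force -0.34 mz 0.91 sum 0.57 gap 0.160 j6 1.76
```

send_rows(
  rows="0 0 -0.19 -0.003 0.05;0 0 -0.19 -0.003 0.05;0 0 0 0 0",
)

```text
clock: 20.42
ee_pos: [0.5383, -0.0652, 0.1186]
orientation: [-1.919, 0.53, 1.915]
ft_force: [-1.3, 4.2, 5.1]
finger_gap: 0.161
```

```bash
python3 t.py
```

```text
clk 20.42 yaw -30.9 tilt 0.002 eye-nut mm [-0.7  0.5] z 0.1186 F tool [-5.1 -2.9  3.3] T force -0.34 mz 0.96 sum 0.62 gap 0.161 j6 1.89
```

send_rows(
  rows="0 0 -0.19 -0.003 0.05;0 0 -0.19 -0.003 0.05;0 0 0 0 0",
)

```text
clock: 20.67
ee_pos: [0.5443, -0.056, 0.1185]
orientation: [-1.857, 0.615, 1.854]
ft_force: [-1.7, 3.5, 6.3]
finger_gap: 0.16
```

```bash
python3 t.py
```

```text
clk 20.67 yaw -36.6 tilt 0.002 eye-nut mm [-1.   0.3] z 0.1185 F tool [-6.3 -1.8  3.4] T force -0.20 mz 1.22 sum 1.02 gap 0.160 j6 2.00
```

send_rows(
  rows="0 0 -0.095 -0.001 0.025;0 0 0 0 0;0 0 0 0 0",
)

```text
clock: 20.92
ee_pos: [0.5457, -0.0542, 0.1186]
orientation: [-1.842, 0.634, 1.839]
ft_force: [-3.0, 4.3, 6.7]
finger_gap: 0.158
```

```bash
python3 t.py
```

```text
clk 20.92 yaw -37.9 tilt 0.002 eye-nut mm [-1.3 -0. ] z 0.1186 F tool [-6.7 -1.5  5. ] T force -0.17 mz 1.23 sum 1.06 gap 0.158 j6 2.03
```

send_rows(
  rows="0 0 -0.114 -0.001 0.03;0 0 0 0 0;0 0 0 0 0",
)

```text
clock: 21.17
ee_pos: [0.5478, -0.0516, 0.1185]
orientation: [-1.823, 0.658, 1.82]
ft_force: [-2.0, 4.0, 6.5]
finger_gap: 0.16
```

```bash
python3 t.py
```

```text
clk 21.17 yaw -39.7 tilt 0.002 eye-nut mm [-1.4 -0.1] z 0.1185 F tool [-6.5 -1.8  4.1] T force -0.21 mz 1.34 sum 1.13 gap 0.160 j6 2.07
```

send_rows(
  rows="0 0 -0.05 0 0;0 0 0 0 0;0 0 0 0 0",
)

```text
clock: 21.42
ee_pos: [0.5481, -0.0512, 0.1185]
orientation: [-1.822, 0.661, 1.821]
ft_force: [-5.0, 3.0, 7.1]
finger_gap: 0.16
```

```bash
python3 t.py
```

```text
clk 21.42 yaw -39.7 tilt 0.002 eye-nut mm [-1.1  0.3] z 0.1185 F tool [-7.1  0.9  5.8] T force 0.11 mz 1.20 sum 1.31 gap 0.160 j6 2.07
```

send_rows(
  rows="0 0 -0.02 0 0;0 0 0 0 0;0 0 0 0 0",
)

```text
clock: 21.67
ee_pos: [0.5482, -0.051, 0.1185]
orientation: [-1.821, 0.662, 1.821]
ft_force: [-5.7, 0.8, 9.1]
finger_gap: 0.161
```

```bash
python3 t.py
```

```text
clk 21.67 yaw -39.7 tilt 0.001 eye-nut mm [-1.1  0.4] z 0.1185 F tool [-9.   3.1  4.9] T force 0.36 mz 1.19 sum 1.54 gap 0.161 j6 2.07
```

The torque holds at 1.3–1.5 N m and the hand no longer follows the command, so the nut is home and firm. I'll back off, then lift.

send_rows(
  rows="0 0 0.12 0 -0.03;0 0 0.19 -0.003 -0.05;0 0 0.19 -0.003 -0.05;0 0 0.19 -0.003 -0.05;0 -0.1 0 0 0;0 -0.1 0 0 0;0 0 0 0 0",
)

```text
clock: 22.25
ee_pos: [0.5373, -0.0672, 0.1218]
orientation: [-1.932, 0.512, 1.932]
ft_force: [6.7, -1.5, -7.8]
finger_gap: 0.156
```

```bash
python3 t.py
```

```text
clk 22.25 yaw -29.6 tilt 0.000 eye-nut mm [-0.5  0.7] z 0.1218 F tool [ 7.8 -2.  -6.5] T force -0.24 mz 0.84 sum 0.61 gap 0.156 j6 1.86
```

send_rows(
  rows="0 0 0.19 -0.003 -0.05;0 0 0.19 -0.003 -0.05;0 0 0.19 -0.003 -0.05;0 0 0 0 0",
)

```text
clock: 22.58
ee_pos: [0.5297, -0.0824, 0.1213]
orientation: [-2.021, 0.375, 2.022]
ft_force: [7.3, 1.4, -6.8]
finger_gap: 0.161
```

```bash
python3 t.py
```

```text
clk 22.58 yaw -21.0 tilt -0.001 eye-nut mm [-0.6  1. ] z 0.1213 F tool [ 6.8 -4.  -6.3] T force -0.47 mz 0.50 sum 0.04 gap 0.161 j6 1.68
```

send_rows(
  rows="0 -0.15 0 0 0;0 -0.15 0 0 0;0 0 0 0 0",
)

```text
clock: 22.83
ee_pos: [0.5289, -0.0818, 0.1308]
orientation: [-2.017, 0.377, 2.024]
ft_force: [1.9, 0.4, -5.0]
finger_gap: 0.157
```

```bash
python3 t.py
```

```text
clk 22.83 yaw -21.1 tilt -0.003 eye-nut mm [-1.4  1.4] z 0.1308 F tool [ 4.9 -1.1 -1.7] T force -0.12 mz 0.18 sum 0.05 gap 0.157 j6 1.68
```

send_rows(
  rows="0 -0.3 0 0 0;0 -0.5 0 0 0;0 -0.8 0 0 0;0 -0.9 0 0 0;0 -0.9 0 0 0;0 -0.7 0 0 0;0 -0.2 0 0 0;0 0 0 0 0",
)

```text
clock: 23.5
ee_pos: [0.5295, -0.0819, 0.263]
orientation: [-2.023, 0.377, 2.02]
ft_force: [-0.1, 0.2, -5.8]
finger_gap: 0.158
```

```bash
python3 t.py; python3 -c "
from h import *
plan([.4426,.245,.26],.07)"
```

```text
clk 23.50 yaw -21.1 tilt 0.002 eye-nut mm [-0.8  1.3] z 0.2630 F tool [ 5.8 -0.1  0.2] T force -0.01 mz 0.02 sum 0.00 gap 0.158 j6 1.68
tcp [ 0.5295 -0.0819  0.263 ] x [ 0.001 -0.001 -1.   ] y [-0.359 -0.933  0.001] units [ 0.08 -9.13  6.62]
spin -0.437 j6 1.68
```

send_rows(
  rows="0 0 -0.4 0.3 0;0 0 -0.8 0.6 0;0 0 -0.9 0.65 0;0 0 -0.9 0.65 0;0 0 -0.9 0.65 0;0 0 -0.9 0.65 0;0 0 -0.9 0.65 0;0 0 -0.9 0.65 0;0 0 -0.9 0.65 0;0 0 -0.8 0.6 0;0 0 -0.5 0.35 0;0 0 -0.33 0.22 0;0 0 0 0 -0.1;0 0 0 0 -0.12;0 0 0 0 -0.12;0 0 0 0 -0.097;0 0 0 0 0;0 0 0 0 0",
)

```text
clock: 25.0
ee_pos: [0.4415, 0.2447, 0.2597]
orientation: [2.183, 0.071, -2.19]
ft_force: [-0.7, 0.8, -6.3]
finger_gap: 0.16
```

```bash
python3 -c "
from h import *
plan([.4426,.245,.03],.07)"; python3 lookw.py w8.png mat=0.0
```

```text
tcp [0.4415 0.2447 0.2597] x [-0.003 -0.002 -1.   ] y [ 0.067 -0.998  0.002] units [ 7.66 -0.02 -0.06]
spin -0.003 j6 1.9
```

send_rows(
  rows="0 0.5 0 0 0;0 0.9 0 0 0;0 1 0 0 0;0 1 0 0 0;0 1 0 0 0;0 1 0 0 0;0 0.9 0 0 0;0 0.8 0 0 0;0 0.5 0 0 0;0 0.3 0 0 0;0 0.1 0 0 0;0 0 0 0 0",
)

```text
clock: 26.1
ee_pos: [0.442, 0.2453, 0.0211]
orientation: [2.185, 0.076, -2.187]
ft_force: [0.1, -0.5, -5.8]
finger_gap: 0.157
```

send_rows(
  rows="0 0.06 0 0 0;0 0.06 0 0 0;0 0 0 0 0",
)

```text
clock: 26.35
ee_pos: [0.443, 0.2458, 0.019]
orientation: [2.188, 0.078, -2.183]
ft_force: [-0.6, -0.2, -6.3]
finger_gap: 0.16
```

send_rows(
  rows="0 0.04 0 0 0;0 0.04 0 0 0;0 0 0 0 0",
)

```text
clock: 26.6
ee_pos: [0.4421, 0.2455, 0.0155]
orientation: [2.185, 0.077, -2.185]
ft_force: [-0.5, -0.3, -6.0]
finger_gap: 0.159
```

send_rows(
  rows="0 0.04 0 0 0;0 0.04 0 0 0;0 0 0 0 0",
)

```text
clock: 26.85
ee_pos: [0.4419, 0.2454, 0.0127]
orientation: [2.185, 0.077, -2.186]
ft_force: [-0.0, -0.1, -6.6]
finger_gap: 0.158
```

send_rows(
  rows="0 0.04 0 0 0;0 0.04 0 0 0;0 0 0 0 0",
)

```text
clock: 27.1
ee_pos: [0.4421, 0.2454, 0.0104]
orientation: [2.185, 0.077, -2.185]
ft_force: [-0.0, 0.4, -6.1]
finger_gap: 0.156
```

send_rows(
  rows="0 0.03 0 0 0;0 0.03 0 0 0;0 0 0 0 0",
)

```text
clock: 27.35
ee_pos: [0.4424, 0.2456, 0.0094]
orientation: [2.186, 0.078, -2.185]
ft_force: [-2.1, -0.6, -2.5]
finger_gap: 0.16
```

send_rows(
  rows="0 0.03 0 0 0;0 0 0 0 0;0 0 0 0 0",
)

```text
clock: 27.6
ee_pos: [0.4424, 0.2456, 0.0094]
orientation: [2.186, 0.078, -2.185]
ft_force: [-4.9, -1.9, 5.5]
finger_gap: 0.161
```

Contact with the mat. I'll release, rise and check.

send_rows(
  rows="0 -0.02 0 0 0;0.3 0 0 0 0;0.6 0 0 0 0;1 0 0 0 0;1 0 0 0 0;1 0 0 0 0;1 0 0 0 0;1 0 0 0 0;1 0 0 0 0",
)

```text
clock: 28.35
ee_pos: [0.4422, 0.2455, 0.0086]
orientation: [2.185, 0.077, -2.185]
ft_force: [-0.6, 1.1, 0.7]
finger_gap: 1.001
```

send_rows(
  rows="1 -0.3 0 0 0;1 -0.6 0 0 0;1 -0.9 0 0 0;1 -0.9 0 0 0;1 -0.9 0 0 0;1 -0.9 0 0 0;1 -0.9 0 0 0;1 -0.9 0 0 0;1 -0.9 0 0 0;1 -0.5 0 0 0;1 0 0 0 0;1 0 0 0 0",
)

```text
clock: 29.35
ee_pos: [0.4425, 0.2456, 0.2408]
orientation: [2.189, 0.078, -2.183]
ft_force: [0.2, -0.2, -0.8]
finger_gap: 1.001
```

```bash
python3 lookw.py w9.png wrench_grip=.026 wrench_eye=.004 mat=.0; python3 - <<'E'
from h import *
c=cal('top');t=ctrl.read_camera('top');print(ctrl.sense()['ft_force'])
for n,z in(('nut_top',.1295),):
  for r in ctrl.landmark_of(n,'top')[:3]:
    u,v=r['xy'][0]*640,r['xy'][1]*480;print(n,r['p'],u,v,atz(c,u,v,z))
a=cv2.cvtColor(cv2.imread('pics/w9.png'),cv2.COLOR_BGR2RGB)
m=np.vstack([cv2.resize(t,(400,300)),cv2.resize(a,(400,300))]);cv2.imwrite('pics/m9.png',m[:,:,::-1])
E
```

```text
wrench_grip 0.64 316 207 [0.4423 0.2491 0.026 ]
wrench_eye 0.68 320 82 [0.5547 0.2536 0.004 ]
mat 0.62 327 164 [0.4802 0.2415 0.    ]
[ 0.16583143 -0.26852612 -0.13411499]
nut_top 0.7 409.408 337.10400000000004 [ 0.25431383 -0.25148775  0.1295    ]
nut_top 0.46 354.688 174.38400000000001 [ 0.63982071 -0.12785686  0.1295    ]
```

View pics/m9.png

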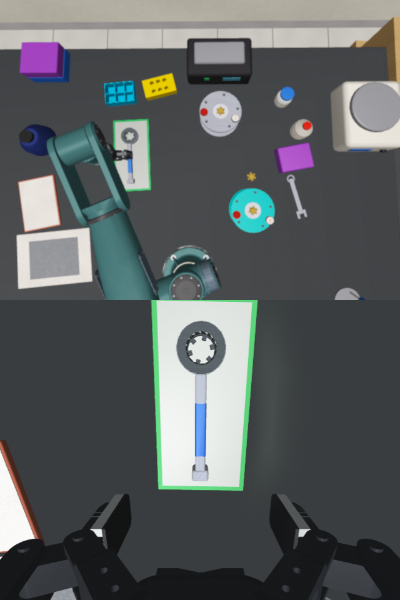

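The top view shows the bystanders in place. The wrist view shows the spanner lying flat inside the mat, with its ring at (201,347) and sleeve at (201,430), and the gripper open and clear.

```bash
python3 -c "
from h import *
print(ctrl.hand_in())"
```

```text
the job is handed in; nothing more can be done
None
```

The nut is tightened, the spanner is back on its mat and released, and the job is handed in at about 29 s of the 72 s allowed. No verdict was reported, so this rests on my own checks.

**What I did:**
- **Seating:** I carried the spanner to the grey vessel's nut and left the turquoise look-alike alone. A light-press clockwise turn dropped the ring on.
- **Tightening:** It took two clockwise strokes with one ratchet-back between them. Measured torque stayed at about 0.4–0.6 N m while the nut turned, then rose to 1.3–1.5 N m with the hand no longer following. I took that as home and firm, and stopped there, below the 2.0 N m limit.
- **Return:** I backed the ratchet off until the torque was near zero, lifted the spanner clear and laid it on the mat.

**Last checks:**
- The last pictures show the spanner flat on the mat, about 38 mm (grip) and 75 mm (ring) along x from the mat's centre and no more than about 12 mm to the side.
- The gripper is open and about 0.23 m above the spanner, with forces near zero.
- The bystanders look unmoved.

**What disagreed or was not confirmed:**
- **First grasp:** It closed on top of the sleeve because the fingertips reach less far than the stated geometry implied. The tips pressed the sleeve with about 16 N, and I regrasped about 22 mm lower.
- **Nut angle:** I judged home from torque and stiffness only. I could not read the joint directly.

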